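# Seat a taper-shank drill chuck and tap it home

## Task

Take the drill chuck out of the grey storage block, drop its taper shank into the brass sleeve of the blue fixture and let go of it. Then pick up the red-faced tapping drift and tap the chuck's nose with its face until the sleeve is driven fully home, flush with the top of the blue housing; only the drift may drive it, not the fingers. Finally stand the drift upright on the bench, face down, and leave the bystanders (solder spool, green flux tin, blue-capped jar) where they are.

Things in the scene. Friction and masses are not known exactly. Their poses are not given: they have to be found in the camera images.
- chuck_grip (a point): drill chuck, 95 mm, upright: steel taper shank (40 mm long, 24 mm diameter at the top, 17 at the tip), steel flange of 37 mm, black ribbed body 37 mm wide and 34 high, conical nose with flat 22 mm end. Point: on the axis at mid black body, 27 mm above the flange underside, 28 below the nose end; z axis up. 0.24 to 0.42 kg. Starts shank-down in the storage block, flange on its top
- chuck_flange (a point): centre of the underside of the chuck's flange, 40 mm above the shank tip; it rests on the brass sleeve's rim when the chuck is seated
- chuck_top (a point): centre of the chuck's flat nose end, where it is to be tapped
- stand: grey plastic storage block 84 x 84 x 50 mm with one round hole of 28 mm in the middle of its top, 46 mm deep; fixed. Origin at the centre of its underside
- fixture: blue fixture bolted to the bench: base plate 118 x 118 x 14 mm, round housing 74 mm diameter, its top 60 mm above the bench, carrying the brass sleeve. Origin at the centre of its underside, on the sleeve's axis
- sleeve_mouth (a point): centre of the brass sleeve's rim (upright axis). Rim 48 mm outside; taper bore 26 mm at the mouth, narrowing downward to fit the shank with about 1 mm play each side. The rim stands about 8 mm above the blue housing (68 mm above the bench) at first and is flush with it (60 mm) when home
- taper_sleeve (a joint): how far the sleeve has been driven down: 0 to 1 mm at the start, 0.008 m fully home against its stop. Tight friction fit: it stays where it is left, carries the chuck's weight, and goes down only under a push of about 15 N on top of the chuck's weight (a little more if fast)
- drift_grip (a point): tapping drift standing upright on its face, 112 mm high: red plastic striking face 45 mm diameter and 22 mm high at the bottom, steel neck, round wooden handle 28 mm diameter from 46 to 104 mm above the face. This point is on the axis in the handle, 75 mm above the striking face; z is its axis. Weighs 0.2 to 0.4 kg
- solder_spool: bystander: reel of solder wire with blue flanges, 55 mm diameter, 47 mm high; origin under its centre
- flux_tin: bystander: low round green tin, 50 mm diameter, 18 mm high; origin under its centre
- blue_cap_jar: bystander: white jar with blue cap, 56 mm diameter, 104 mm high; origin under its centre
Things that resemble listed ones, but are neither listed nor needed, are in the scene too. Several things look just like the part that bears drift_grip: the one meant starts farthest to the robot's right.

How it is judged:
By the outcome, as a careful person would: the job done as asked, in the order asked, and still so for the second after the job is handed in, with the robot touching nothing.
It also fails if it takes over 54 s, if anything falls off the work surface, if the arm or the gripper's body presses on something with over 40 N, if the wrist force passes 120 N, or if a joint passes its speed limit or range.

## Robot

A 6-joint arm with a two-finger parallel gripper is mounted at the origin on a cart in front of the work surface, level with it; the furniture and walls round the work are solid. World frame = base frame: x ahead of the robot, y to its left, z up, the work surface at z = 0. Lengths are in m, angles in rad, forces in N, time in s.
With the tool pointing down it reaches from about 0.35 to 0.85 m from the base axis. Payload 8.1 kg.
Tool frame: the origin (TCP) lies at the very end of the fingers, on their centre line; the grasp point (between the pads) lies 19 mm behind it; z points along the fingers, y is the line along which they close (so a half turn about z gives the same grasp; the last joint's range is limited). The gripper opens to 93 mm and grips with 3 to 60 N. Pads are 15 mm wide; open, the fingers measure 128 mm over their backs; the gripper's body (75 mm by 188 mm) begins 65 mm behind the grasp point.
Start: joints at [1.135, 0.13, 1.488, -0, 1.523, -0.085], TCP at [0.206, 0.563, 0.219] pointing down, gripper open.
Joint ranges: [-2.96, 2.96], [-0.89, 2.26], [0.02, 2.5], [-1.34, 4.48], [0, 2.73], [-2.66, 2.66]. Speed limits (rad/s): [2.39, 2.39, 2.79, 3.14, 3.14, 3.14].

## Interface

Orientations are given as a rotation vector (axis times angle).
In Python, from plant import robot gives the robot as it stands. The module is installed in compiled form; this text tells all that it offers.
- The arm moves only by the tool play_rows, never from a script. Its argument "increments" is text: rows parted by semicolons, each of 5 numbers parted by spaces: the shift along the tool's x, y, z in mm, then the turn about the tool's z in degrees, then the closure, from -1 (fully open) to 1 (shut). In form: dx dy dz yaw claw; .... A call has 1 to 20 rows; each row is the pose to reach, as a shift and turn from the pose commanded when the call began, along the tool's axes at that moment; what a row does not reach only later rows make up. A row lasts 1/10 s, in which the tool goes at most 50 mm and 8.59 degrees, less where a joint would pass 70% of its speed; a pose out of reach is approached as far as the arm can. A call with a gripper value outside its range is refused whole. The fingers move at their own pace and stop on an object; "force" is the grip in N (left out, the last holds). Time passes only in rows, so rows that repeat a pose let the fingers close. It gives the time, the measured TCP pose, the force, the opening and the grip force at its end, in the units of the state.
- robot.read_state(): the state, without advancing time (a new reading comes with each control period).
- robot.read_camera(name): name is "side" or "top" or "wrist"; returns the picture (480x640x3 uint8, blue, green, red); there is no depth.
- robot.calibration(name): a dict with "vertical_fov" (degrees; the focal length in pixels is half the picture's height over the tangent of half this angle, whatever the lens; pixels are square), "cx", "cy" (the principal point, pixels), "rvec" (rotation vector, rad) and "tvec" (3), from world to camera coordinates, as OpenCV has them. Camera axes: x right, y down, z forward; pixel columns grow to the right and rows downward; lengths in m; the calibration is good to about 2 mm. A picture is of the moment at which its call begins: read the wrist's pose just before it. calibration takes no time and is no camera call; for the wrist camera it gives the pose at the moment of the call.
- robot.close_job(): hands the job in; it is judged then, once.
Trained networks look in the newest picture that a camera, given by its name, has taken for a name from the list of things; names that differ only in an ending like _2 or _b are one class to them, and where a whole thing is asked for, a point or a joint stands for the part that bears it (a point fixed in the world has none). Each returns a list of dicts, best first, with "conf" (0 to 1); they miss things now and then, are a little off and sometimes report something else, mostly with a low value. They report only what shows in the picture. A call takes as long as a camera call. They do not tell look-alikes from the thing itself.
- robot.recognise(camera, query): "centre" ([x, y, z] in m, in world coordinates, good to about 4 mm: the middle of the surface that is visible of it).
- robot.regions_of(camera, query): "pixels" (480x640 bool, what is visible of it).
- robot.landmark_of(camera, query): "centre" ([x, y, z] in m, in world coordinates, good to about 4 mm: a listed point, or the origin of a listed thing).
The state is a dict: "t": time; "q": joint angles; "dq": joint speeds; "joint_torque": joint torques, N m; "tool_pos": TCP position; "orientation": TCP orientation; "force": force on the tool from outside, world axes, zero at the start; "wrist_torque": the same for the moment, N m; "opening": finger opening in m; "gripper_force": force on a finger pad.
Only numpy, scipy, OpenCV 4.12 (cv2) and the standard library are available. Lean on these libraries where they do the work, as an engineer would, in place of code of your own. Each camera call takes 0.05 s, during which the arm holds its last target. There are 200 camera calls.

## Working session

There is one attempt and no reset: what is moved stays moved. The work goes in short steps, Python scripts to look and compute and a tool call to move; the robot and the scene stay as the last step left them, time stands still between calls to the robot, and variables do not carry over. Pictures are saved under pics/ and viewed, at most 10 in all, crops included, and the job is handed in when it is done.

Besides the shell and the picture viewer there is one more tool, called after "Request:" by a JSON object that holds its "fn" and its "kwargs". play_rows: Moves the arm, as the interface text tells. Its arguments: {"type":"object","properties":{"increments":{"type":"string"},"force":{"type":"number"}},"required":["increments"]}

```bash
mkdir -p pics; cat > h.py <<'E'
import numpy as np, cv2
from plant import robot
from scipy.spatial.transform import Rotation as R
def cal(n):
    c=robot.calibration(n); f=240/np.tan(np.radians(c['vertical_fov'])/2)
    K=np.array([[f,0,c['cx']],[0,f,c['cy']],[0,0,1]]); return K,np.array(c['rvec'],float),np.array(c['tvec'],float)
def proj(n,p):
    K,r,t=cal(n); return cv2.projectPoints(np.array([p],float),r,t,K,None)[0].ravel()
def onz(n,uv,z):
    K,r,t=cal(n); M=R.from_rotvec(r).as_matrix(); d=M.T@np.linalg.inv(K)@np.array([uv[0],uv[1],1]); o=-M.T@t
    return o+d*(z-o[2])/d[2]
def intool(p):
    s=robot.read_state(); return R.from_rotvec(s['orientation']).as_matrix().T@(np.array(p)-s['tool_pos'])*1000
E
python3 - <<'E'
from h import *
for n in('top','side'):
    cv2.imwrite(f'pics/{n}0.png',robot.read_camera(n))
    for q in('chuck_grip','chuck_top','stand','fixture','sleeve_mouth','drift_grip','solder_spool','flux_tin','blue_cap_jar'):
        print(n,q,[(np.round(d['centre'],3).tolist(),round(d['conf'],2)) for d in robot.landmark_of(n,q)[:5]])
s=robot.read_state();print(s['t'],s['tool_pos'],s['orientation'],R.from_rotvec(s['orientation']).as_matrix().round(3))
E
```

```text
top chuck_grip [([0.546, -0.31, 0.078], 0.84)]
top chuck_top [([0.543, -0.308, 0.104], 0.48)]
top stand [([0.545, -0.308, -0.002], 0.83)]
top fixture [([0.583, 0.005, -0.0], 0.59)]
top sleeve_mouth [([0.582, 0.001, 0.069], 0.8)]
top drift_grip [([0.69, 0.248, 0.074], 0.92), ([0.749, 0.319, 0.076], 0.82), ([0.531, 0.162, 0.07], 0.7)]
top solder_spool [([0.697, -0.155, 0.004], 0.76)]
top flux_tin [([0.399, -0.032, -0.0], 0.7)]
top blue_cap_jar [([0.694, 0.132, -0.0], 0.61)]
side chuck_grip [([0.546, -0.312, 0.074], 0.82)]
side chuck_top []
side stand [([0.543, -0.309, -0.0], 0.58)]
side fixture [([0.582, -0.001, 0.0], 0.75)]
side sleeve_mouth [([0.582, 0.002, 0.065], 0.82), ([0.696, -0.159, 0.004], 0.68)]
side drift_grip [([0.696, 0.249, 0.071], 0.82), ([0.527, 0.158, 0.077], 0.78), ([0.748, 0.315, 0.074], 0.75)]
side solder_spool [([0.7, -0.154, 0.002], 0.56)]
side flux_tin [([0.402, -0.028, 0.001], 0.59)]
side blue_cap_jar [([0.692, 0.132, -0.005], 0.72)]
1.0 [0.20617409 0.56348053 0.21863457] [5.48226455e-01 3.09337568e+00 3.70532424e-05] [[-0.939  0.344  0.   ]
 [ 0.344  0.939  0.   ]
 [-0.     0.    -1.   ]]
```

View pics/top0.png

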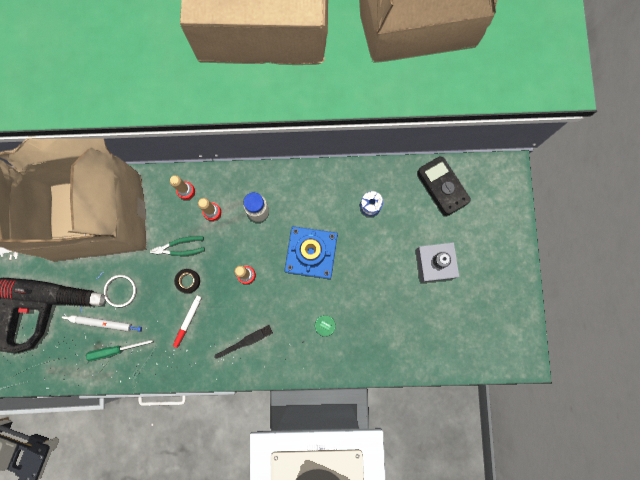

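View pics/side0.png

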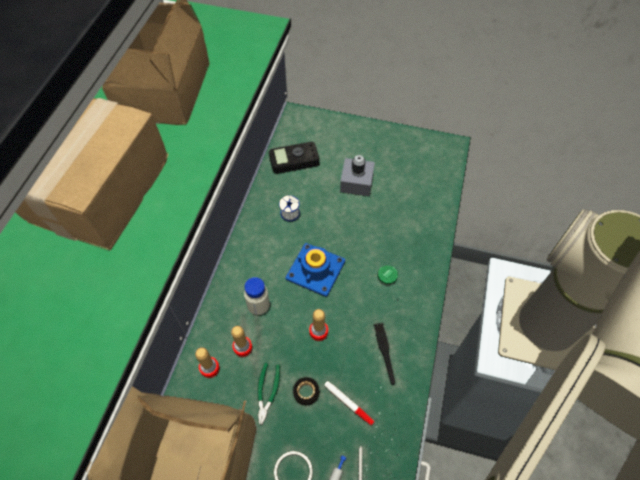

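The top view shows the chuck in the grey block at about (443,260), the fixture at (311,250), and the drifts at (245,274), (208,209) and (181,187). The rightmost drift, at y≈0.16, is the one meant. I'll go above the chuck.

```bash
python3 - <<'E'
from h import *
print(intool([0.546,-0.310,0.219]))
E
```

```text
[-6.19307306e+02 -7.03497223e+02 -3.78189369e-01]
```

Request:
{"fn": "play_rows", "kwargs": {"increments": "-619 -703 0 0 -1;-619 -703 0 0 -1;-619 -703 0 0 -1;-619 -703 0 0 -1;-619 -703 0 0 -1;-619 -703 0 0 -1;-619 -703 0 0 -1;-619 -703 0 0 -1;-619 -703 0 0 -1;-619 -703 0 0 -1;-619 -703 0 0 -1;-619 -703 0 0 -1;-619 -703 0 0 -1;-619 -703 0 0 -1;-619 -703 0 0 -1;-619 -703 0 0 -1;-619 -703 0 0 -1;-619 -703 0 0 -1;-619 -703 0 0 -1;-619 -703 0 0 -1", "force": 30}}

```text
t: 3.0
tool_pos: [0.5459, -0.3136, 0.217]
orientation: [-0.554, -3.091, 0.001]
force: [-0.4, 1.3, -0.1]
opening: 0.0933
gripper_force: 0.0
```

```bash
python3 - <<'E'
from h import *
s=robot.read_state();print(s['t'],s['tool_pos'],s['q'],s['force'])
cv2.imwrite('pics/w1.png',robot.read_camera('wrist'))
for q in('chuck_grip','chuck_top','chuck_flange','stand'):
    d=robot.landmark_of('wrist',q)[:2]; print(q,[(np.round(x['centre'],4),x['conf'],proj('wrist',x['centre'])) for x in d])
E
```

```text
3.0 [ 0.5458603  -0.31359259  0.21696952] [-6.02273676e-01  2.11626422e-01  1.40072990e+00 -9.98094706e-04
  1.53035077e+00 -1.81859562e+00] [-0.36795292  1.33282768 -0.13739369]
chuck_grip [(array([ 0.5465, -0.3066,  0.077 ]), 0.92, array([322.17730567, 234.27533065]))]
chuck_top [(array([ 0.5426, -0.3038,  0.1065]), 0.87, array([323.19373608, 237.13994002]))]
chuck_flange [(array([ 0.5429, -0.3101,  0.0512]), 0.56, array([315.36839978, 225.33323108])), (array([0.584 , 0.0013, 0.0015]), 0.49, array([629.78744699, 146.37534249]))]
stand [(array([ 0.5425, -0.3012, -0.0013]), 0.77, array([323.54739683, 211.5288093 ]))]
```

View pics/w1.png

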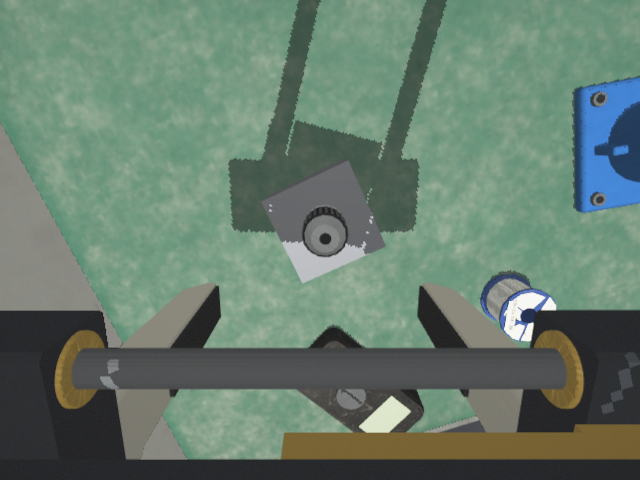

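The wrist picture shows the chuck nose end centred at about (325,238).

```bash
python3 - <<'E'
from h import *
print(onz('wrist',(325,238.5),.105), onz('wrist',(325,232),.088))
s=robot.read_state();print(s['tool_pos'],s['orientation'])
for p in([.545,-.3075,.058],[.545,-.3075,.219]): print(intool(p))
E
```

```text
[ 0.54486402 -0.30239856  0.105     ] [ 0.54381763 -0.30171305  0.088     ]
[ 0.54588657 -0.30830773  0.21900749] [5.46575190e-01 3.09338611e+00 1.93746473e-04]
[  1.1522125    0.42732442 161.00726581]
[1.10968312 0.45500667 0.00727381]
```

```bash
cat >> h.py <<'E'
def disc(img,uv,r0,r1):
    g=cv2.medianBlur(cv2.cvtColor(img,cv2.COLOR_BGR2GRAY),3); x,y=map(int,uv)
    c=cv2.HoughCircles(g[y-80:y+80,x-80:x+80],cv2.HOUGH_GRADIENT_ALT,1.5,4,param1=150,param2=.7,minRadius=r0,maxRadius=r1)
    return [] if c is None else (c.reshape(-1,3)+[x-80,y-80,0]).round(1).tolist()
E
python3 - <<'E'
from h import *
c=cal('wrist'); im=robot.read_camera('wrist')
d=disc(im,(325,238),6,40); print(d)
for q in('chuck_grip','chuck_top'):
    print([np.round(x['centre'],4) for x in robot.landmark_of('wrist',q)[:1]])
for u in d: print(u[2],onz('wrist',u[:2],.105),onz('wrist',u[:2],.094))
print(robot.read_state()['tool_pos'])
for p in([.545,-.3075,.105],): print(proj('wrist',p))
cv2.imwrite('pics/w2.png',cv2.resize(im[150:310,245:405],None,fx=3,fy=3))
E
```

```text
[[318.5, 237.5, 23.0], [318.5, 237.5, 13.1]]
[array([ 0.5437, -0.3063,  0.0762])]
[array([ 0.5446, -0.3024,  0.1088])]
23.0 [ 0.5427131  -0.30695343  0.105     ] [ 0.54520435 -0.30785851  0.094     ]
13.1 [ 0.5427131  -0.30695343  0.105     ] [ 0.54520435 -0.30785851  0.094     ]
[ 0.54603116 -0.30841677  0.21930518]
[318.85504209 240.49047275]
```

View pics/w2.png

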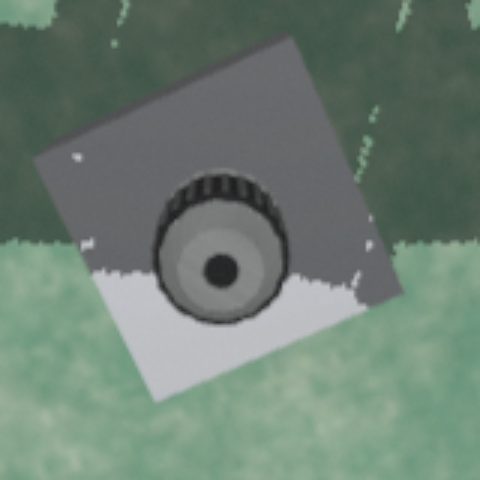

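The hole in the nose end shows at about (318.7,240). That matches (0.545, -0.3075), so I'll descend and grip.

Request:
{"fn": "play_rows", "kwargs": {"increments": "1 0.5 45 0 -1;1 0.5 90 0 -1;1 0.5 130 0 -1;1 0.5 155 0 -1;1 0.5 161 0 -1;1 0.5 161 0 -1;1 0.5 161 0 1;1 0.5 161 0 1;1 0.5 161 0 1;1 0.5 161 0 1;1 0.5 161 0 1;1 0.5 161 0 1;1 0.5 161 0 1;1 0.5 161 0 1", "force": 35}}

```text
t: 4.8
tool_pos: [0.5451, -0.3085, 0.0575]
orientation: [-0.548, -3.093, -0.0]
force: [-0.9, -0.5, -0.0]
opening: 0.0342
gripper_force: 35.0
```

Request:
{"fn": "play_rows", "kwargs": {"increments": "0 0 -25 0 1;0 0 -60 0 1;0 0 -100 0 1;0 0 -130 0 1;0 0 -130 0 1;0 0 -130 0 1"}}

```text
t: 5.4
tool_pos: [0.5451, -0.3086, 0.187]
orientation: [0.548, 3.093, -0.0]
force: [0.0, 1.0, -4.5]
opening: 0.0345
gripper_force: 35.0
```

```bash
python3 - <<'E'
from h import *
s=robot.read_state();print(s['tool_pos'],s['force'],s['opening'])
print(intool([.5825,.001,.188]))
E
```

```text
[ 0.54507661 -0.30859119  0.187017  ] [ 0.04459317  1.04965552 -4.47270805] 0.03449585854752117
[ 71.24042504 303.59840962  -0.99480462]
```

Request:
{"fn": "play_rows", "kwargs": {"increments": "10 45 0 0 1;25 92 0 0 1;40 140 0 0 1;55 185 0 0 1;71 215 0 0 1;71 224 0 0 1;71 224 0 0 1;71 224 0 0 1;71 224 0 0 1"}}

```text
t: 6.3
tool_pos: [0.555, -0.0752, 0.1866]
orientation: [-0.55, -3.092, 0.001]
force: [-0.1, -0.6, -3.7]
opening: 0.0346
gripper_force: 35.0
```

```bash
python3 - <<'E'
from h import *
s=robot.read_state();print(s['t'],s['tool_pos'])
im=robot.read_camera('wrist');cv2.imwrite('pics/w3.png',im)
for q in('sleeve_mouth','fixture','chuck_grip','chuck_flange'):
    d=robot.landmark_of('wrist',q)[:2]; print(q,[(np.round(x['centre'],4),x['conf'],proj('wrist',x['centre'])) for x in d])
print(robot.read_state()['tool_pos'])
E
```

```text
6.3 [ 0.55501288 -0.07519109  0.18663731]
sleeve_mouth [(array([ 0.5867, -0.0006,  0.0687]), 0.75, array([422.66783397, 245.71752334]))]
fixture [(array([0.5811, 0.    , 0.0024]), 0.56, array([402.67949803, 222.05756392]))]
chuck_grip [(array([ 0.5532, -0.0742,  0.2038]), 0.77, array([317.67075273, 312.18757308]))]
chuck_flange [(array([ 0.5556, -0.078 ,  0.1824]), 0.96, array([311.7151326 , 300.25287384]))]
[ 0.55543601 -0.07466864  0.18761324]
```

View pics/w3.png

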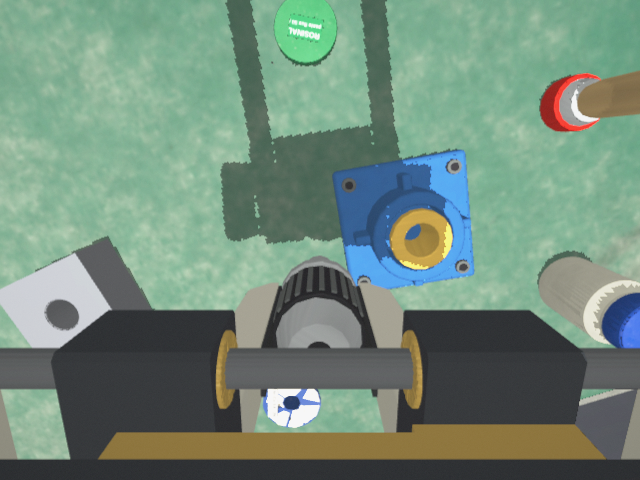

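The sleeve rim shows at about (421,239), with the chuck upright between the fingers. I'll fit the brass rim's outline while the arm stands still.

```bash
cat >> h.py <<'E'
def brass(n,lim):
    im=robot.read_camera(n); h=cv2.cvtColor(im,cv2.COLOR_BGR2HSV)
    m=cv2.inRange(h,(12,110,60),(35,255,255)); k=np.zeros_like(m); x0,x1,y0,y1=lim; k[y0:y1,x0:x1]=255; m&=k
    m=cv2.morphologyEx(m,cv2.MORPH_OPEN,np.ones((3,3)))
    c=max(cv2.findContours(m,cv2.RETR_EXTERNAL,cv2.CHAIN_APPROX_NONE)[0],key=cv2.contourArea)
    e=cv2.fitEllipse(cv2.convexHull(c)); return im,e
E
python3 - <<'E'
from h import *
im,e=brass('wrist',(370,470,190,290)); print('wrist',e,onz('wrist',e[0],.068))
im,e=brass('top',(290,335,225,275)); print('top',e,onz('top',e[0],.068))
im,e=brass('side',(295,340,240,280)); print('side',e,onz('side',e[0],.068))
d=np.array
for q in('wrist','top','side'):
  r=robot.landmark_of(q,'sleeve_mouth'); print(q,r and r[0]['centre'])
s=robot.read_state();print(s['tool_pos'])
E
```

```text
wrist ((419.2684020996094, 237.7344512939453), (58.903865814208984, 62.25028991699219), 64.7015609741211) [ 5.80261538e-01 -3.73969984e-04  6.80000000e-02]Traceback (most recent call last):
  File "<stdin>", line 3, in <module>
  File "h.py", line 23, in brass
    e=cv2.fitEllipse(cv2.convexHull(c)); return im,e
cv2.error: OpenCV(4.12.0) /io/opencv/modules/imgproc/src/shapedescr.cpp:361: error: (-201:Incorrect size of input array) There should be at least 5 points to fit the ellipse in function 'fitEllipseNoDirect'
```

```bash
sed -i 's/im=robot.read_camera(n); h=/im=cv2.imread(f"pics\/{n}0.png") if n!="wrist" else robot.read_camera(n); h=/' h.py
python3 - <<'E'
from h import *
for n,l in(('top',(290,335,225,275)),('side',(295,340,240,280))):
  im,e=brass(n,l); print(n,e,onz(n,e[0],.068))
d=disc(cv2.imread('pics/w3.png'),(420,239),8,50);print(d)
# chuck by the same top/side cameras for bias: nose end
for n,u in(('top',(443,260)),('side',(358,158))): print(n,proj(n,[.545,-.3075,.105]))
s=robot.read_state();print(s['t'],s['tool_pos'],intool([.581,0,.188]))
E
```

```text
top ((310.1958312988281, 248.65872192382812), (19.193492889404297, 19.820985794067383), 174.50233459472656) [0.58317159 0.00081488 0.068     ]
side ((315.2677001953125, 257.9927978515625), (17.153274536132812, 18.82587432861328), 89.39552307128906) [0.57937455 0.0067892  0.068     ]
[[421.0, 240.0, 45.1], [421.0, 240.0, 31.1], [421.0, 240.0, 17.2], [463.0, 267.0, 10.2]]
top [444.5626651  258.60208549]
side [358.32056253 156.41302181]
6.65 [ 0.55544178 -0.07433777  0.18767808] [ 1.60012733 78.59239494 -0.32448282]
```

Request:
{"fn": "play_rows", "kwargs": {"increments": "1.6 40 0 0 1;1.6 70 0 0 1;1.6 78.6 0 0 1;1.6 78.6 0 0 1;1.6 78.6 0 0 1;1.6 78.6 35 0 1;1.6 78.6 60 0 1;1.6 78.6 75 0 1;1.6 78.6 83 0 1;1.6 78.6 83 0 1;1.6 78.6 83 0 1"}}

```text
t: 7.75
tool_pos: [0.5817, 0.0001, 0.1059]
orientation: [0.548, 3.092, 0.0]
force: [-0.5, 0.5, -2.8]
opening: 0.0347
gripper_force: 35.0
```

```bash
python3 - <<'E'
from h import *
s=robot.read_state();print(s['t'],s['tool_pos'],s['force'],s['wrist_torque'])
im=robot.read_camera('wrist');cv2.imwrite('pics/w4.png',im)
print(intool([.581,0,.105]))
E
```

```text
7.75 [5.81691790e-01 1.44398305e-04 1.05871760e-01] [-0.5360871   0.4737369  -2.81933879] [0.02056473 0.01330368 0.0060978 ]
[ 0.89475379 -0.57839214  1.29936659]
```

View pics/w4.png

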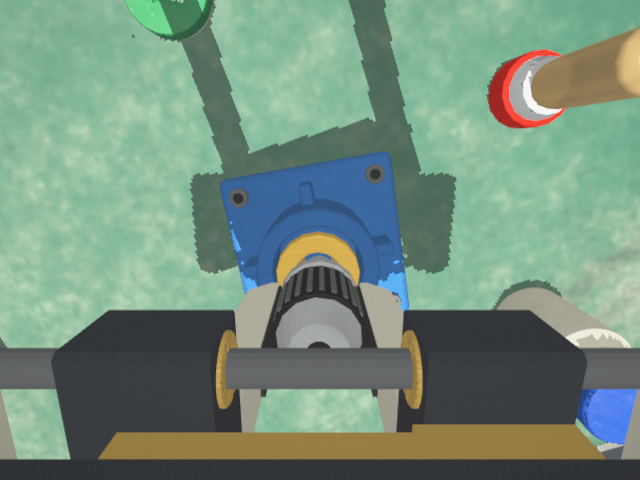

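The shank tip is entering the bore and is laterally centred (sleeve and chuck both at column ≈318), with no contact force.

Request:
{"fn": "play_rows", "kwargs": {"increments": "0.5 -0.3 6 0 1;0.5 -0.3 12 0 1;0.5 -0.3 17 0 1;0.5 -0.3 21 0 1;0.5 -0.3 24 0 1;0.5 -0.3 26 0 1;0.5 -0.3 26 0 1"}}

```text
t: 8.5
tool_pos: [0.5811, 0.0001, 0.0789]
orientation: [0.548, 3.092, -0.0]
force: [5.1, -2.8, -4.2]
opening: 0.0345
gripper_force: 35.0
```

Request:
{"fn": "play_rows", "kwargs": {"increments": "-1 -0.2 0 0 1;-1 -0.2 0.8 0 1;-1 -0.2 0.8 0 1"}}

```text
t: 8.8
tool_pos: [0.5815, -0.0002, 0.078]
orientation: [0.548, 3.093, 0.0]
force: [3.3, -2.8, -1.8]
opening: 0.0343
gripper_force: 35.0
```

Request:
{"fn": "play_rows", "kwargs": {"increments": "-1 -0.4 0 0 1;-1 -0.4 1 0 1;-1 -0.4 1 0 1"}}

```text
t: 9.1
tool_pos: [0.5818, -0.0007, 0.0765]
orientation: [-0.548, -3.093, -0.0]
force: [2.5, 0.4, -3.3]
opening: 0.0343
gripper_force: 35.0
```

Now I'll let go, rise and look.

Request:
{"fn": "play_rows", "kwargs": {"increments": "-0.5 0 0 0 0.6;-0.5 0 0 0 0;-0.5 0 0 0 -1;-0.5 0 0 0 -1;-0.5 0 0 0 -1;-0.5 0 0 0 -1;-0.5 0 -35 0 -1;-0.5 0 -80 0 -1;-0.5 0 -120 0 -1;-0.5 0 -142 0 -1;-0.5 0 -142 0 -1;-0.5 0 -142 0 -1;-0.5 0 -142 0 -1"}}

```text
t: 10.4
tool_pos: [0.5815, -0.001, 0.2168]
orientation: [-0.548, -3.09, 0.0]
force: [0.5, -0.0, 0.4]
opening: 0.093
gripper_force: 0.0
```

```bash
python3 - <<'E'
from h import *
s=robot.read_state();print(s['t'],s['tool_pos'],s['force'])
im=robot.read_camera('wrist');cv2.imwrite('pics/w5.png',im)
u=proj('wrist',[.582,-.001,.123]);print('exp nose',u,'exp flange low',proj('wrist',[.582,-.001,.068]))
print(disc(im,u,6,60))
for q in('chuck_top','chuck_flange','chuck_grip','sleeve_mouth','drift_grip'):
    d=robot.landmark_of('wrist',q)[:2]; print(q,[(np.round(x['centre'],4),x['conf']) for x in d])
E
```

```text
10.4 [ 0.58149812 -0.00095559  0.21676899] [ 0.52094125 -0.0035477   0.43488833]
exp nose [318.48953854 250.73906891] exp flange low [318.52460614 233.63009912]
[[319.0, 230.0, 42.1], [319.0, 249.5, 15.7], [319.0, 230.0, 33.1], [319.0, 230.0, 23.5], [319.0, 249.5, 25.7], [281.5, 273.5, 9.9]]
chuck_top [(array([0.5828, 0.0045, 0.1244]), 0.66)]
chuck_flange [(array([ 0.5783, -0.0019,  0.0701]), 0.98)]
chuck_grip [(array([0.5831, 0.0006, 0.0978]), 0.71)]
sleeve_mouth []
drift_grip [(array([0.5294, 0.1658, 0.0792]), 0.77)]
```

View pics/w5.png

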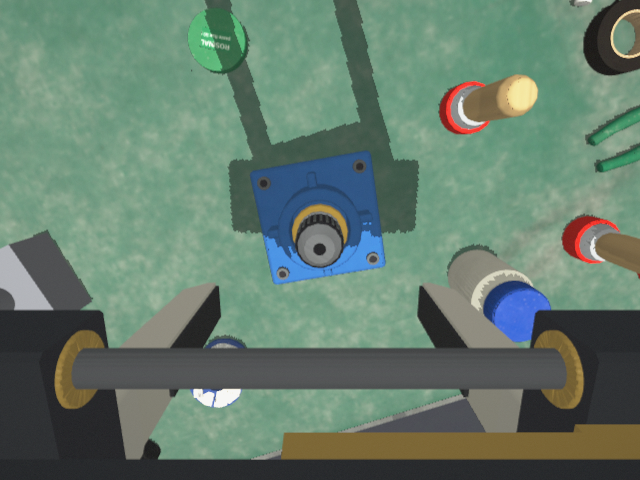

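The chuck is seated upright in the sleeve: nose at (319,249.5), expected at (318.5,250.7). The drift wanted is at (465–520,100). I'll go above it.

```bash
python3 - <<'E'
from h import *
print(intool([.529,.162,.219]))
E
```

```text
[105.87156576 134.79969273  -0.95522882]
```

Request:
{"fn": "play_rows", "kwargs": {"increments": "30 39 0 0 -1;60 78 0 0 -1;90 115 0 0 -1;106 135 0 0 -1;106 135 0 0 -1;106 135 0 0 -1;106 135 0 0 -1;106 135 0 0 -1"}}

```text
t: 11.5
tool_pos: [0.5298, 0.161, 0.2187]
orientation: [-0.551, -3.093, 0.0]
force: [-0.3, 0.1, -0.8]
opening: 0.0931
gripper_force: 0.0
```

```bash
python3 - <<'E'
from h import *
s=robot.read_state();print(s['t'],s['tool_pos'])
im=robot.read_camera('wrist');cv2.imwrite('pics/w6.png',im)
u=proj('wrist',[.529,.162,.112]);print('exp top',u,'face',proj('wrist',[.529,.162,.022]))
print(disc(im,u,8,60))
for q in('drift_grip','chuck_top'):
    d=robot.landmark_of('wrist',q)[:2]; print(q,[(np.round(x['centre'],4),x['conf']) for x in d])
print(robot.read_state()['tool_pos'])
E
```

```text
11.5 [0.52978811 0.16096011 0.21872069]
exp top [319.09155817 243.39168758] face [318.93679472 220.32367645]
[[320.0, 220.0, 18.5], [320.0, 241.0, 16.0]]
drift_grip [(array([0.527 , 0.1629, 0.0794]), 0.78)]
chuck_top []
[0.52965976 0.16127622 0.2187816 ]
```

View pics/w6.png

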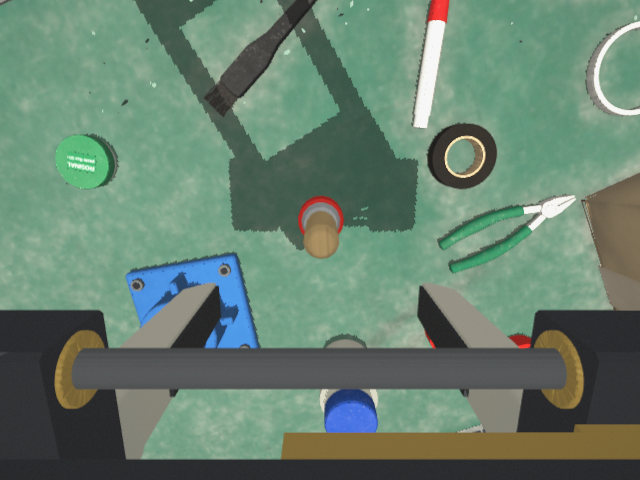

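The drift is below the tool: handle top at (320,241), red face at (320,219). The offset is about 1 mm. I'll grip the handle.

```bash
python3 - <<'E'
from h import *
print(intool([.528,.1632,.056]))
E
```

```text
[  2.2161501    1.25554931 162.78150338]
```

Request:
{"fn": "play_rows", "kwargs": {"increments": "2 1 0 0 -1;2 1 45 0 -1;2 1 90 0 -1;2 1 130 0 -1;2 1 155 0 -1;2 1 163 0 -1;2 1 163 0 -1;2 1 163 0 1;2 1 163 0 1;2 1 163 0 1;2 1 163 0 1;2 1 163 0 1;2 1 163 0 1;2 1 163 0 1;2 1 163 0 1;2 1 163 0 1", "force": 55}}

```text
t: 13.25
tool_pos: [0.5277, 0.1638, 0.0557]
orientation: [-0.548, -3.093, 0.0]
force: [-0.0, -0.2, 0.2]
opening: 0.0275
gripper_force: 55.0
```

Request:
{"fn": "play_rows", "kwargs": {"increments": "0 0 -25 0 1;0 0 -65 0 1;0 0 -110 0 1;0 0 -150 0 1;0 0 -160 0 1;0 0 -160 0 1;0 0 -160 0 1"}}

```text
t: 13.95
tool_pos: [0.5266, 0.1635, 0.2131]
orientation: [-0.548, -3.09, 0.002]
force: [-0.1, -0.6, -4.6]
opening: 0.0271
gripper_force: 55.0
```

```bash
python3 - <<'E'
from h import *
s=robot.read_state();print(s['tool_pos'],s['force'],intool([.5815,-.0005,.216]))
E
```

```text
[0.52662877 0.16354728 0.21309523] [-0.13519295 -0.61743578 -4.64345303] [-107.89301998 -135.20736532   -2.97709381]
```

Request:
{"fn": "play_rows", "kwargs": {"increments": "-30 -38 0 0 1;-60 -76 0 0 1;-90 -114 0 0 1;-107 -135 0 0 1;-107 -135 0 0 1;-107 -135 0 0 1;-107 -135 0 0 1;-107 -135 25 0 1;-107 -135 30 0 1;-107 -135 30 0 1;-107 -135 30 0 1"}}

```text
t: 15.05
tool_pos: [0.5818, 0.0009, 0.1862]
orientation: [-0.547, -3.094, -0.0]
force: [-0.8, 0.0, -4.2]
opening: 0.027
gripper_force: 55.0
```

```bash
python3 - <<'E'
from h import *
s=robot.read_state();print(s['t'],s['tool_pos'],s['force'])
im=robot.read_camera('wrist'); sd=robot.read_camera('side')
cv2.imwrite('pics/w7.png',np.hstack([im[150:400,190:450],cv2.resize(sd[190:315,250:380],None,fx=2,fy=2)]))
E
```

```text
15.05 [0.58184082 0.00092245 0.18624568] [-0.79008872  0.04724185 -4.22023954]
```

View pics/w7.png

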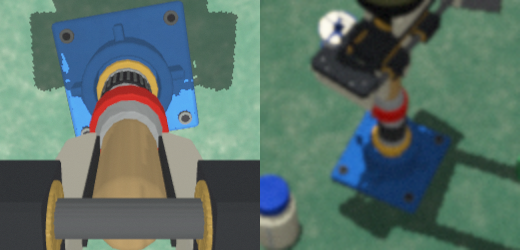

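The drift's red face is centred over the nose with a gap of about 7 mm. I'll drive down gently and watch the force.

Request:
{"fn": "play_rows", "kwargs": {"increments": "0 -1 3 0 1;0 -1 6 0 1;0 -1 7.5 0 1;0 -1 8.5 0 1;0 -1 9.5 0 1;0 -1 10.5 0 1;0 -1 11.5 0 1;0 -1 11.5 0 1"}}

```text
t: 15.95
tool_pos: [0.5822, -0.0009, 0.1767]
orientation: [0.548, 3.091, 0.0]
force: [-4.8, 0.1, 9.4]
opening: 0.0272
gripper_force: 55.0
```

Request:
{"fn": "play_rows", "kwargs": {"increments": "0 0 1 0 1;0 0 2 0 1;0 0 3 0 1;0 0 4 0 1;0 0 5 0 1;0 0 5 0 1"}}

```text
t: 16.55
tool_pos: [0.5822, -0.0008, 0.1717]
orientation: [0.548, 3.091, 0.0]
force: [-5.0, -0.4, 10.3]
opening: 0.0274
gripper_force: 55.0
```

Request:
{"fn": "play_rows", "kwargs": {"increments": "0 0 1 0 1;0 0 2 0 1;0 0 3 0 1;0 0 3 0 1;0 0 4 0 1;0 0 4 0 1"}}

```text
t: 17.15
tool_pos: [0.5831, -0.0011, 0.1704]
orientation: [0.547, 3.088, -0.0]
force: [-8.9, -0.1, 23.6]
opening: 0.027
gripper_force: 55.0
```

Force has risen and motion stopped at 0.1704, which is the expected stop. I'll press slightly more, then rise and check.

Request:
{"fn": "play_rows", "kwargs": {"increments": "0 0 1 0 1;0 0 2 0 1;0 0 2 0 1;0 0 -5 0 1;0 0 -20 0 1;0 0 -35 0 1;0 0 -42 0 1;0 0 -42 0 1;0 0 -42 0 1"}}

```text
t: 18.05
tool_pos: [0.5815, -0.0007, 0.2071]
orientation: [-0.548, -3.093, 0.0]
force: [0.3, -1.1, -3.8]
opening: 0.027
gripper_force: 55.0
```

```bash
python3 - <<'E'
from h import *
s=robot.read_state();print(s['t'],s['tool_pos'],s['force'],s['opening'],intool([.528,.163,.216]))
im=robot.read_camera('wrist')
cv2.imwrite('pics/w8.png',cv2.resize(im[120:330,190:450],None,fx=3,fy=2.8))
for q in('chuck_flange','chuck_grip','drift_grip'):
    d=robot.landmark_of('wrist',q)[:2]; print(q,[(np.round(x['centre'],4),x['conf']) for x in d])
E
```

```text
18.05 [ 0.58151527 -0.00066525  0.20707643] [ 0.31560095 -1.05696892 -3.76235518] 0.026987966175086538 [106.4946545  135.31219179  -8.9065258 ]
chuck_flange [(array([ 0.584 , -0.0007,  0.0627]), 0.81)]
chuck_grip [(array([ 5.811e-01, -4.000e-04,  8.790e-02]), 0.6)]
drift_grip []
```

View pics/w8.png

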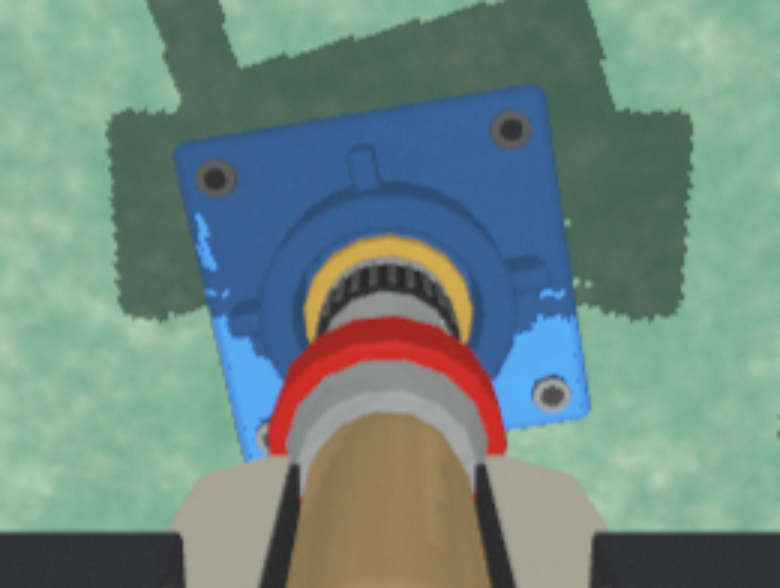

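The sleeve rim is now level with the housing top (no side wall visible), and the chuck is upright below the red face. I'll take the drift back to its spot.

Request:
{"fn": "play_rows", "kwargs": {"increments": "30 38 -5 0 1;60 76 -5 0 1;90 114 -5 0 1;106.5 135 -5 0 1;106.5 135 -5 0 1;106.5 135 -5 0 1;106.5 135 35 0 1;106.5 135 75 0 1;106.5 135 110 0 1;106.5 135 135 0 1;106.5 135 143 0 1;106.5 135 146 0 1;106.5 135 147 0 1;106.5 135 147 0 1"}}

```text
t: 19.65
tool_pos: [0.5294, 0.1627, 0.0621]
orientation: [0.548, 3.091, 0.002]
force: [0.6, -0.1, -4.2]
opening: 0.0273
gripper_force: 55.0
```

Request:
{"fn": "play_rows", "kwargs": {"increments": "0 0 1.5 0 1;0 0 3 0 1;0 0 4 0 1;0 0 5 0 1;0 0 5.5 0 1;0 0 5.5 0 1"}}

```text
t: 20.25
tool_pos: [0.5282, 0.1628, 0.0557]
orientation: [0.548, 3.093, 0.0]
force: [-3.6, -0.7, 5.1]
opening: 0.0276
gripper_force: 55.0
```

Request:
{"fn": "play_rows", "kwargs": {"increments": "0 0 -0.3 0 1;0 0 -0.3 0 0.5;0 0 -0.3 0 0;0 0 -0.3 0 -1;0 0 -0.3 0 -1;0 0 -0.3 0 -1;0 0 -0.3 0 -1;0 0 -30 0 -1;0 0 -75 0 -1;0 0 -120 0 -1;0 0 -160 0 -1;0 0 -165 0 -1;0 0 -165 0 -1;0 0 -165 0 -1;0 0 -165 0 -1"}}

```text
t: 21.75
tool_pos: [0.5267, 0.1624, 0.2174]
orientation: [-0.548, -3.09, 0.002]
force: [-1.1, -0.3, 0.1]
opening: 0.093
gripper_force: 0.0
```

```bash
python3 - <<'E'
from h import *
s=robot.read_state();print(s['t'],s['tool_pos'],s['force'],s['opening'])
im=robot.read_camera('wrist')
u=proj('wrist',[.528,.163,.112]);print('exp top',u,'face',proj('wrist',[.528,.163,.022]),disc(im,u,8,60))
for n in('wrist','top','side'):
  if n!='wrist': robot.read_camera(n)
  for q in('drift_grip','chuck_flange','chuck_top','sleeve_mouth','solder_spool','flux_tin','blue_cap_jar'):
    print(n,q,[(np.round(x['centre'],3).tolist(),round(x['conf'],2)) for x in robot.landmark_of(n,q)[:3]])
E
```

```text
21.75 [0.52673526 0.16242771 0.21738053] [-1.10260628 -0.30366234  0.06746118] 0.09296777058285641
exp top [319.70111342 246.84540416] face [319.56379509 223.20940749] [[320.0, 224.5, 19.1], [320.0, 244.0, 16.6]]
wrist drift_grip [([0.53, 0.165, 0.079], 0.79)]
wrist chuck_flange []
wrist chuck_top []
wrist sleeve_mouth []
wrist solder_spool []
wrist flux_tin [([0.4, -0.031, -0.001], 0.81)]
wrist blue_cap_jar []
top drift_grip [([0.751, 0.316, 0.073], 0.56), ([0.399, -0.028, 0.002], 0.53)]
top chuck_flange [([0.584, -0.001, 0.062], 0.65), ([0.582, -0.0, 0.113], 0.43)]
top chuck_top []
top sleeve_mouth [([0.579, -0.001, 0.064], 0.44), ([0.691, 0.132, 0.001], 0.42)]
top solder_spool []
top flux_tin [([0.4, -0.031, 0.004], 0.76)]
top blue_cap_jar [([0.69, 0.132, -0.003], 0.65)]
side drift_grip [([0.695, 0.247, 0.072], 0.91), ([0.748, 0.314, 0.073], 0.73), ([0.528, 0.162, 0.075], 0.71)]
side chuck_flange []
side chuck_top []
side sleeve_mouth [([0.582, -0.001, 0.0], 0.71)]
side solder_spool [([0.702, -0.156, 0.001], 0.47)]
side flux_tin [([0.4, -0.03, 0.004], 0.55)]
side blue_cap_jar [([0.694, 0.13, -0.005], 0.69)]
```

The drift stands upright where it was gripped. It contacted the bench at the same tool height as when picked up, so it did not slip. That puts the nose at 0.1147 m and the sleeve rim at about 60 mm, which is home.

```bash
python3 -c "
from plant import robot
print(robot.close_job())"
```

```text
the job is handed in; nothing more can be done
None
```

The job is handed in at about 23 s of the 54 s allowed: the chuck is in the sleeve, the drift drove the sleeve down to its stop (rim at about 60 mm, by tool height and force rather than a direct measurement), the drift stands upright face down on the bench, and the bystanders are where they were.

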